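# Draw a stalled piston filler's crosshead home with the return pin

## Robot

A 6-joint arm with a two-finger parallel gripper is mounted at the origin on the work surface. World frame = base frame: x ahead of the robot, y to its left, z up, the work surface at z = 0. Lengths are in mm, angles in rad, forces in N, time in s.
With the tool pointing down it reaches from about 350 to 775 mm from the base axis. Payload 7.3 kg.
Tool frame: the origin (TCP) lies midway between the tips of the shut fingers; the grasp point (between the pads) lies 19 mm behind it (bot.tcp_to_grasp is the distance from the TCP to the grasp point, in mm); z points along the fingers, y is the line along which they close (so a half turn about z gives the same grasp; the last joint's range is limited). The gripper opens to 92 mm and grips with 3 to 60 N. Pads are 19 mm wide; open, the fingers measure 130 mm over their backs; the gripper's body (75 mm by 190 mm) begins 47 mm behind the grasp point.
Start: joints at [-1.475, 0.342, 1.524, -0, 1.275, -0.146], TCP at [125.733, -509.741, 226.741] pointing down, gripper open.
Joint ranges: [-2.53, 2.53], [-0.77, 2.02], [0.04, 2.7], [-1, 4.14], [0.28, 2.66], [-3.11, 3.11]. Speed limits (rad/s): [2.57, 2.57, 3.14, 3.14, 3.14, 3.14].

## Interface

Orientations are given as [roll, pitch, yaw] about the fixed x, y, z axes, in that order (R = Rz(yaw) Ry(pitch) Rx(roll)).
In Python, from plant import bot, viewer gives the robot as it stands. The module is installed in compiled form; this text tells all that it offers.
- The arm moves only by the shell command python3 -m handwheel 'ROWS'. ROWS is text: rows parted by semicolons, each of 7 numbers parted by spaces: the shift along the tool's x, y, z scaled (see below), then the turn, a rotation vector about the tool's x, y, z scaled (see below), then the opening, from -1 (shut) to 1 (fully open), so that 0 is half open. In form: tx ty tz rx ry rz gripper; .... A call has 1 to 8 rows; each row is the pose to reach, as a shift and turn from the pose commanded when the call began, along the tool's axes at that moment, turning the shorter way round; what a row does not reach only later rows make up. The controller multiplies each number of a shift by 10 cm and each number of a turn by pi rad. A row lasts 1/12 s, in which the tool goes at most 41.7 mm and 7.16 degrees, less where a joint would pass 70% of its speed; a pose out of reach is approached as far as the arm can. A call with a number of a shift or a turn outside -1 to 1 is refused whole. A call with a gripper value outside its range is refused whole. The fingers move at their own pace and stop on an object; the grip force is fixed at half the most. Time passes only in rows, so rows that repeat a pose let the fingers close. It gives the time, the measured TCP pose, the force, the opening and the grip force at its end, in the units of the state.
- bot.get_obs(): the state, without advancing time (a new reading comes with each control period).
- viewer.capture(name): name is "scene" or "top" or "wrist"; returns a dict with "frame" (480x640x3 uint8, red, green, blue), "fov_y" (degrees; the focal length in pixels is half the picture's height over the tangent of half this angle, whatever the lens; pixels are square), "cx", "cy" (the principal point, pixels), "T" (4x4, takes a point from camera to world coordinates). Camera axes: x right, y down, z forward; pixel columns grow to the right and rows downward; lengths in mm; the calibration is good to about 2 mm. A picture is of the moment at which its call begins. There is no depth.
- bot.close_job(): hands the job in; it is judged then, once.
Trained networks look in a picture, given as the dict that the camera call returned (one of the last four; its "shot" number tells which), for a name from the list of things; names that differ only in an ending like _2 or _b are one class to them, and where a whole thing is asked for, a point or a joint stands for the part that bears it (a point fixed in the world has none). Each returns a list of dicts, best first, with "score" (0 to 1); they miss things now and then, are a little off and sometimes report something else, mostly with a low value. They report only what shows in the picture. A call takes as long as a camera call. They do not tell look-alikes from the thing itself.
- viewer.recognise(target, picture): "centre" ([column, row] in pixels, amid what is visible of it).
- viewer.cut_out(target, picture): "pixels" (480x640 bool, what is visible of it) and "centre" ([column, row] in pixels, amid what is visible of it).
The state is a dict: "time": time; "joint_positions": joint angles; "dq": joint speeds; "tau": joint torques, N m; "tool_pos": TCP position; "tcp_rot": TCP orientation; "contact_force": force on the tool from outside, world axes, zero at the start; "moment": the same for the moment, N m; "grip_width": finger opening in mm; "finger_force": force on a finger pad.
Only numpy, scipy, OpenCV 4.12 (cv2) and the standard library are available. Lean on these libraries where they do the work, as an engineer would, in place of code of your own. Each camera call takes 0.05 s, during which the arm holds its last target. There are 200 camera calls.

## Task

The bench piston filler has stopped in mid-stroke and its crosshead must be brought back by hand. Take the return pin out of the tool rack, slide its tip lightly along the slot in the filler's cover plate until it drops into the crosshead's hidden socket, and seat it there with its collar down on the cover; then draw the crosshead gently along to its stop at the cylinder end of the slot and leave the pin standing there, fully seated. Do not force anything, and leave the other tool, the bottles and the tape as they are.

Things in the scene. Friction and masses are not known exactly. Their poses are not given: they have to be found in the camera images.
- filler: Bench piston filler, fixed: white drive housing 130 mm (x) by 300 mm (y), 90 mm high to the top of its flat aluminium cover plate; at its -y end a steel cylinder, below the cover's level, and 340 mm from the origin a thin nozzle pipe 176 mm high over a bottle. Origin: centre of the housing's underside; z up. Over 30 N between pin and filler, any direction, or 15 N from fingers or arm, does damage.
- slot_mid (a point): Middle of the slot in the cover, level with the top face. The slot is 13 mm wide, 105 mm long, along the filler's y; the plate is 4 mm thick. A black strip, 6 mm below the top face, closes the slot from end to end and travels with the crosshead. The socket is a round 13 mm hole in the strip, chamfered 1 mm, deep enough for the whole shaft.
- slot_home (a point): Point on the slot's middle line, level with the cover's top face, over the socket's centre when the crosshead is home on its rigid stop; 7.5 mm from the slot's end on the cylinder's side. y along the slot, away from the cylinder; z up. At the start the socket stands 25 to 85 mm from here, along +y.
- slot_far (a point): Same at the other end of the crosshead's 90 mm travel: 90 mm from slot_home along +y, 7.5 mm from the slot's other end. The crosshead is stiff: 8 N along the slot moves it and it stays where left. The pin pressed on the strip with over about 8 N may drag it along; 2 to 6 N is right.
- pin_grip (a point): The return pin, 0.1 to 0.16 kg, standing in one of the two rack holes: steel shaft 10 mm thick, 32 mm long, bevelled tip; collar 26 mm across, 5 mm thick; plain black round handle 20 mm thick, 50 mm long. This point: on its axis, half-way up the handle, 30 mm above the collar's underside, 62 mm above the tip; z from tip to handle. Taken by the handle from above.
- pin_collar (a point): Centre of the underside of the return pin's collar, the face that comes down on the cover when the pin is fully seated; the tip is 32 mm below it.
- rack: Fixed grey tool rack, a block 150 x 60 x 50 mm high, origin at the centre of its underside; two upright through holes of 13 mm at 45 mm either side of the centre along its x. The pin stands in one (collar on the rack's top), the nut driver in the other.
- driver_grip (a point): Nut driver, the other tool in the rack: stepped black handle 28 mm thick, 92 mm tall above the rack. Point on its axis 60 mm above the rack's top. Not needed.
- spray_a_mid (a point): Glass spray bottle with a clear cap, 29 mm thick, 102 mm tall, standing on the table; this point is 50 mm up. Not needed.
- spray_b_mid (a point): Another such spray bottle.
- spray_c_mid (a point): Another such spray bottle.
- squeeze_a_mid (a point): White plastic squeeze bottle, 54 mm thick, 179 mm tall; this point is 80 mm up. Not needed.
- squeeze_b_mid (a point): Another such squeeze bottle.
- tape: Roll of tape lying flat, 84 mm across, 36 mm high. Not needed.
Not all that is in view belongs to the job. What is shaped like the part that bears pin_grip but red or yellow is not meant.

How it is judged (in metres and radians):
On the way, in this order (a step that is already met when the one before it is completed fails the run):
1. the pin is out of the rack (height (world z) of pin_collar above 0.09 m), for 0.1 s.
2. the pin has dropped into the socket, collar down on the cover (z of pin_collar in the frame of slot_home between -0.003 and 0.003 m and x of pin_collar in the frame of slot_home between -0.005 and 0.005 m and y of pin_collar in the frame of slot_home between -0.005 and 0.1 m), for 0.1 s.
3. the crosshead has been drawn home by the seated pin (distance between pin_collar and slot_home below 0.005 m), for 0.2 s.
At the end, for the whole second after the job is handed in: The return pin stands released and at rest in the crosshead's socket, within 0.12 rad of upright, its collar within 3 mm of the cover's face and within 5 mm of slot_home, so the crosshead is on its home stop (distance between pin_collar and slot_home below 0.005 m and z of pin_collar in the frame of slot_home below 0.003 m and angle between pin_collar's own z axis and vertical below 0.12 rad and linear speed of pin below 0.01 m/s); the robot touches nothing.
It fails at once if more than 30 N between the pin and the filler (contact force between pin and filler above 30 N).
It fails at once if the filler is struck or leaned on by fingers or arm with more than 15 N (contact force between any of the fingers, the arm and filler above 15 N).
It fails at once if the nut driver or a bottle or the tape is shifted by more than 20 mm or tipped (distance of any of driver_grip, spray_a_mid, spray_b_mid, spray_c_mid, squeeze_a_mid, squeeze_b_mid, tape from where it was at the start of the episode above 0.02 m).
It also fails if it takes over 67 s, if anything falls off the work surface, if the arm or the gripper's body presses on something with over 40 N, if the wrist force passes 120 N, or if a joint passes its speed limit or range.

## Working session

There is one attempt and no reset: what is moved stays moved. The work goes in short steps, Python scripts to look and compute and a shell command to move; the robot and the scene stay as the last step left them, time stands still between calls to the robot, and variables do not carry over. Pictures are saved under pics/ and viewed, at most 10 in all, crops included, and the job is handed in when it is done.

```bash
mkdir -p pics
cat > h.py <<'E'
import numpy as np, cv2
from plant import bot, viewer
def ray(p,c):
    f=240/np.tan(np.radians(c["fov_y"])/2); T=np.array(c["T"])
    d=T[:3,:3]@np.array([(p[0]-c["cx"])/f,(p[1]-c["cy"])/f,1]); return T[:3,3],d/np.linalg.norm(d)
def atz(p,c,z):
    o,d=ray(p,c); return o+d*(z-o[2])/d[2]
def proj(P,c):
    f=240/np.tan(np.radians(c["fov_y"])/2); T=np.array(c["T"])
    q=T[:3,:3].T@(np.array(P)-T[:3,3]); return [c["cx"]+f*q[0]/q[2],c["cy"]+f*q[1]/q[2]]
def tri(obs):
    A=np.zeros((3,3));b=np.zeros(3)
    for p,c in obs:
        o,d=ray(p,c);M=np.eye(3)-np.outer(d,d);A+=M;b+=M@o
    return np.linalg.solve(A,b)
def save(n,im,s=1):
    cv2.imwrite("pics/"+n,cv2.resize(im[:,:,::-1],None,fx=s,fy=s,interpolation=cv2.INTER_CUBIC))
E
python3 - <<'E'
from h import *
np.set_printoptions(precision=1,suppress=True)
S=viewer.capture("scene");T=viewer.capture("top")
save("a.png",np.vstack([S["frame"],T["frame"]]),0.625)
save("top.png",T["frame"],1.25)
save("scene.png",S["frame"],1.25)
for c in (S,T):
    print(c["T"],c["fov_y"],c["cx"],c["cy"])
    for n in ["pin_grip","driver_grip","rack","filler","tape","spray_a_mid","squeeze_a_mid"]:
        print(n,[(np.round(r["centre"]),round(r["score"],2)) for r in viewer.recognise(n,c)][:5])
o=bot.get_obs();print(o["tool_pos"],o["tcp_rot"],o["contact_force"])
E
```

```text
[[  -0.4    0.7   -0.6 1009.3]
 [   0.9    0.3   -0.3  347.8]
 [  -0.    -0.7   -0.7  632.6]
 [   0.     0.     0.     1. ]] 57.468400322648286 319.26255554808426 239.29514636129196
pin_grip [(array([408., 216.]), 0.8), (array([449., 273.]), 0.61), (array([394., 237.]), 0.56)]
driver_grip [(array([386., 271.]), 0.96), (array([290., 320.]), 0.54)]
rack [(array([384., 293.]), 0.89), (array([149., 218.]), 0.3), (array([434., 370.]), 0.21)]
filler [(array([151., 213.]), 0.58)]
tape [(array([378., 357.]), 0.96)]
spray_a_mid [(array([350., 200.]), 0.85), (array([218., 334.]), 0.69), (array([435., 369.]), 0.19)]
squeeze_a_mid [(array([486., 344.]), 0.65), (array([394., 236.]), 0.64)]
[[  0.1  -1.    0.2 390.5]
 [ -1.   -0.1   0.  133.5]
 [  0.   -0.2  -1.  976.4]
 [  0.    0.    0.    1. ]] 50.36325896199904 312.8579402007655 238.80742581443647
pin_grip [(array([236., 337.]), 0.62), (array([185., 277.]), 0.56), (array([238., 290.]), 0.51)]
driver_grip [(array([236., 240.]), 0.68)]
rack [(array([243., 269.]), 0.58)]
filler [(array([490., 259.]), 0.61)]
tape [(array([236., 199.]), 0.8)]
spray_a_mid [(array([306., 352.]), 0.61)]
squeeze_a_mid [(array([150., 202.]), 0.91)]
[ 125.7 -509.7  226.8] [3.1 0.  0.2] [0.3 0.2 1.3]
```

View pics/top.png

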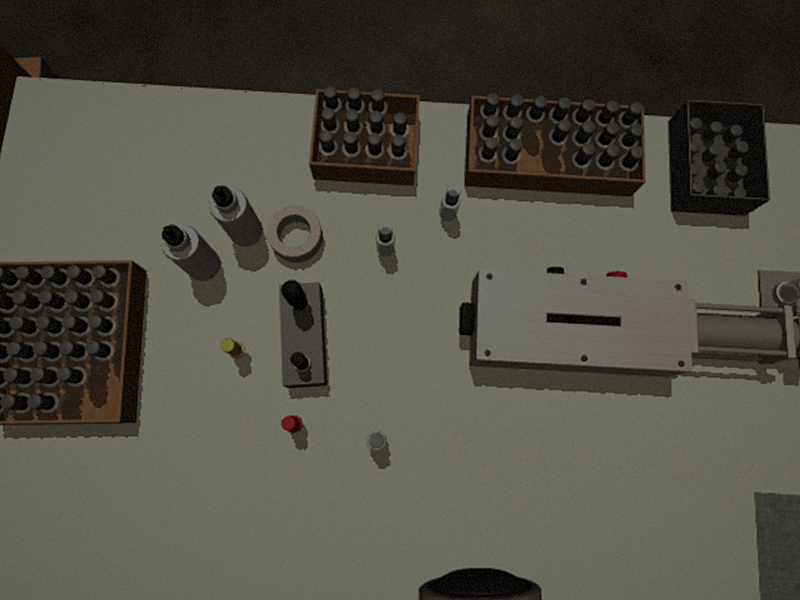

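View pics/scene.png

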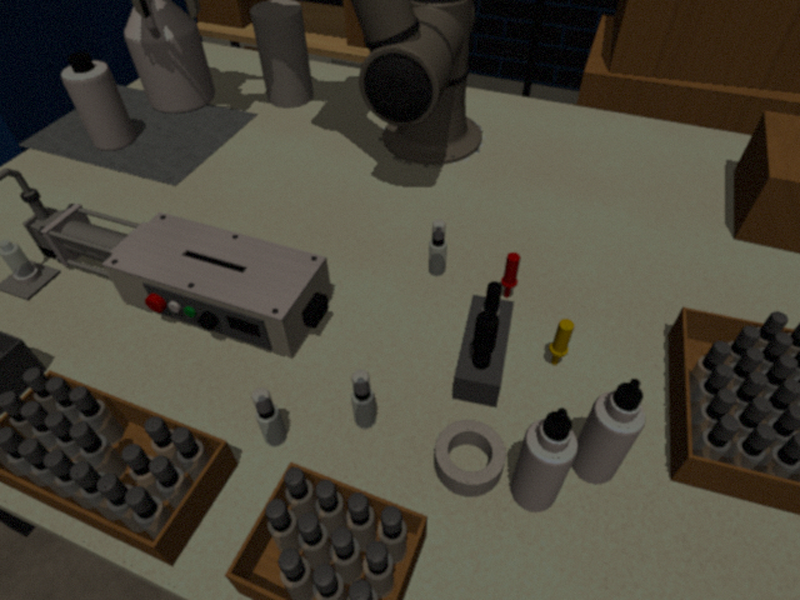

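Scene and top view: three pin-shaped things in the original top image: red (236,337), yellow (185,277), and black in the rack at (238,290). The black one, beside the stepped nut driver (236,240), fits: plain black handle, standing in a rack hole. I'll confirm it in a crop while measuring.

Run:
```python
from h import *
np.set_printoptions(precision=1,suppress=True)
S=viewer.capture("scene");T=viewer.capture("top")
pk=lambda n,c,g:min(viewer.recognise(n,c),key=lambda r:np.hypot(*(np.array(r["centre"])-g)))["centre"]
p=pk("pin_grip",T,(238,290));q=pk("pin_grip",S,(394,237))
print("pin",p,q,tri([(p,T),(q,S)]))
print("rack corners",[atz((u/1.25,v/1.25),T,50)[:2] for u,v in [(281,285),(318,283),(325,376),(284,386)]])
# slot dark blob
fr=T["frame"]; roi=fr[235:278,415:520]; g=cv2.cvtColor(roi,cv2.COLOR_RGB2GRAY)
m=(g<55).astype(np.uint8);n,l,s,ce=cv2.connectedComponentsWithStats(m)
i=max(range(1,n),key=lambda k:s[k][4]);pts=np.argwhere(l==i)[:,::-1].astype(np.float32)+[415,235]
b=cv2.boxPoints(cv2.minAreaRect(pts.astype(np.float32)))
print("slot",ce[i]+[415,235],b);print([atz(x,T,90)[:2] for x in b],atz(ce[i]+[415,235],T,90))
# scene slot
fr=S["frame"]; roi=fr[190:225,135:205]; g=cv2.cvtColor(roi,cv2.COLOR_RGB2GRAY)
m=(g<45).astype(np.uint8);n,l,s,ce2=cv2.connectedComponentsWithStats(m);j=max(range(1,n),key=lambda k:s[k][4])
print("slot scene",s[j],ce2[j]+[135,190],tri([(ce[i]+[415,235],T),(ce2[j]+[135,190],S)]))
A=cv2.resize(T["frame"][210:350,160:300],(560,560),interpolation=cv2.INTER_CUBIC)
save("crop.png",cv2.convertScaleAbs(A,alpha=2))
```

```text
pin [244.7, 292.0] [394.8, 236.4] [485.5 260.1  77. ]
rack corners [array([606.2, 307.3]), array([612.9, 252.5]), array([475.4, 230.1]), array([457.3, 287.9])]
slot [466.4 255.2] [[436.7 257.1]
 [437.  250.1]
 [496.4 253.3]
 [496.  260.3]]
[array([568.4, -78.8]), array([581.1, -79.3]), array([ 582. , -184.3]), array([ 569.4, -183.5])] [ 575.2 -131.3   90. ]
slot scene [ 12  11  49  16 194] [171.3 208.7] [ 575.3 -131.4   88.5]
```

View pics/crop.png

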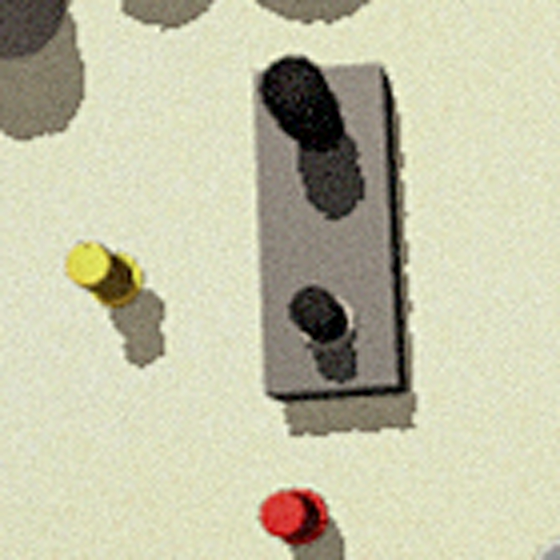

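The crop confirms it: the plain black pin with its steel collar stands at crop (320,312) in the rack's front hole, the nut driver at (300,100) in the other, and red and yellow are loose. I'll move to it now.

```bash
python3 -c "
from h import *
o=bot.get_obs();print(o['tool_pos'],np.array(o['tcp_rot']),o['grip_width'],o['contact_force'])"
python3 -m handwheel '0 0 0 0 0 0 0'
```

```text
[ 125.73840811 -509.75337927  226.76274377] [3.14142519e+00 6.73667632e-06 2.41783972e-01] 91.80610388753814 [ 0.77715751 -1.62316441 -0.33192861]
time: 1.08
tool_pos: [125.7, -509.7, 226.7]
tcp_rot: [3.142, 0.0, 0.242]
contact_force: [0.2, 0.4, -0.4]
grip_width: 88.5
finger_force: 0.0
```

```bash
python3 -m handwheel '0 0 0 0 0 0.077 0;0 0 0 0 0 0.077 0;0 0 0 0 0 0.077 0' >/dev/null
python3 -m handwheel '1 -1 0 0 0 0 0;1 -1 0 0 0 0 0;1 -1 0 0 0 0 0;1 -1 0 0 0 0 0' >/dev/null
python3 -m handwheel '1 -1 0 0 0 0 0;1 -1 0 0 0 0 0;1 -1 0 0 0 0 0;1 -1 0 0 0 0 0'
python3 -m handwheel '1 -1 0 0 0 0 0;1 -1 0 0 0 0 0;1 -1 0 0 0 0 0;1 -1 0 0 0 0 0;1 -1 0 0 0 0 0'
```

```text
time: 2.0
tool_pos: [328.1, -306.4, 227.0]
tcp_rot: [-3.141, -0.001, 0.002]
contact_force: [-0.0, 0.7, -0.2]
grip_width: 46.3
finger_force: 0.0
time: 2.42
tool_pos: [427.9, -207.1, 226.7]
tcp_rot: [-3.141, -0.001, 0.004]
contact_force: [-0.7, -0.8, 0.6]
grip_width: 45.7
finger_force: 0.0
```

```bash
python3 -m handwheel '1 -0.8 0 0 0 0 0;1 -0.8 0 0 0 0 0;1 -0.8 0 0 0 0 0;1 -0.8 0 0 0 0 0;1 -0.8 0 0 0 0 0;1 -0.8 0 0 0 0 0'
python3 - <<'E'
from h import *
np.set_printoptions(precision=1,suppress=True)
W=viewer.capture("wrist");np.save("W1.npy",W,allow_pickle=True)
print(W["T"],W["fov_y"],[proj((575,-131+d,90),W) for d in(52,0,-52)])
save("w1.png",cv2.convertScaleAbs(W["frame"],alpha=1.5))
E
```

```text
time: 2.92
tool_pos: [525.1, -130.4, 226.4]
tcp_rot: [3.141, 0.001, 0.0]
contact_force: [-0.2, 0.2, -0.1]
grip_width: 45.9
finger_force: 0.0
[[   0.    -1.    -0.3  605.3]
 [  -1.     0.    -0.  -130. ]
 [   0.     0.3   -1.   384.8]
 [   0.     0.     0.     1. ]] 70.69909372998745 [[np.float64(261.33262234764385), np.float64(175.81418150739836)], [np.float64(321.86733561552717), np.float64(175.82580757944925)], [np.float64(382.3728437820471), np.float64(175.8374280424769)]]
```

View pics/w1.png

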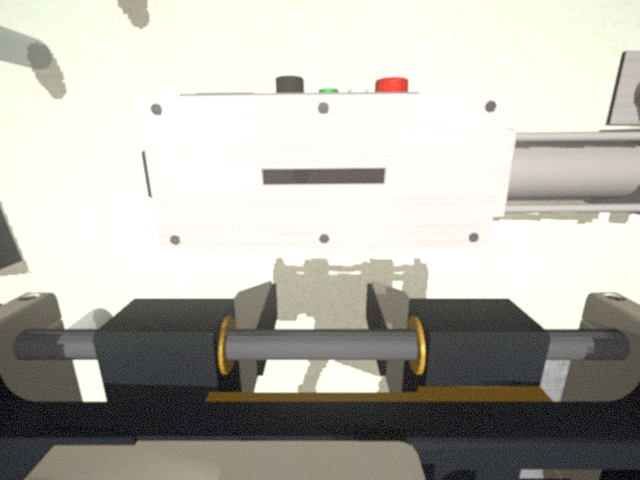

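The wrist view shows the slot as a dark band from (262,177) to (385,177), with no socket plain to see. I'll measure it precisely and check the contrast inside.

```bash
python3 - <<'E'
from h import *
np.set_printoptions(precision=1,suppress=True,linewidth=150)
W=np.load("W1.npy",allow_pickle=True).item()
g=cv2.cvtColor(W["frame"],cv2.COLOR_RGB2GRAY).astype(float)
m=(g[150:200,240:410]<75).astype(np.uint8);n,l,s,ce=cv2.connectedComponentsWithStats(m)
i=max(range(1,n),key=lambda k:s[k][4]);P=np.argwhere(l==i)[:,::-1].astype(np.float32)+np.float32([240,150])
b=cv2.boxPoints(cv2.minAreaRect(P));b+=0
print(s[i],[atz(x,W,90)[:2] for x in b],atz(P.mean(0),W,90))
print(g[172:181,264:384].mean(0).reshape(-1,4).mean(1))
L=[atz((u,176.5),W,90)[1] for u in (262,385)];print(L)
E
python3 -m handwheel '-0.4 -1 0 0 0 0 0;-0.4 -1 0 0 0 0 0;-0.4 -1 0 0 0 0 0;-0.4 -1 0 0 0 0 0' >/dev/null
python3 -m handwheel '0 -1 0 0 0 0 0;0 -1 0 0 0 0 0;0 -1 0 0 0 0 0;0 -1 0 0 0 0 0' >/dev/null
python3 -m handwheel '0 -1 0 0 0 0 0;0 -1 0 0 0 0 0;0 -1 0 0 0 0 0;0 -1 0 0 0 0 0;0 -1 0 0 0 0 0'
python3 - <<'E'
from h import *
np.set_printoptions(precision=1,suppress=True)
W=viewer.capture("wrist");np.save("W2.npy",W,allow_pickle=True)
print([(r["centre"],r["score"]) for r in viewer.recognise("pin_grip",W)],proj((485,260,80),W))
save("w2.png",cv2.convertScaleAbs(W["frame"],alpha=1.5))
E
```

```text
[  24   19  120   14 1445] [array([569.7, -81. ]), array([580.7, -81.6]), array([ 580.8, -183.2]), array([ 569.7, -183.8])] [ 574.9 -132.6   90. ]
[71.  71.1 70.9 70.4 70.6 70.1 69.4 65.1 63.3 65.2 63.8 68.9 69.6 68.2 68.6 68.4 69.  68.7 67.5 68.2 68.1 67.4 68.  67.6 68.  67.5 68.4 67.8 67.6
 71.7]
[np.float64(-79.5435314948486), np.float64(-185.28968101074702)]
time: 4.05
tool_pos: [486.1, 168.7, 226.7]
tcp_rot: [3.14, -0.0, -0.0]
contact_force: [-0.2, -0.1, -0.9]
grip_width: 46.2
finger_force: 0.0
[([120.7, 204.8], 0.96), ([229.5, 288.0], 0.75), ([218.4, 225.2], 0.65)] [np.float64(223.1422570635595), np.float64(230.45750716955968)]
```

View pics/w2.png

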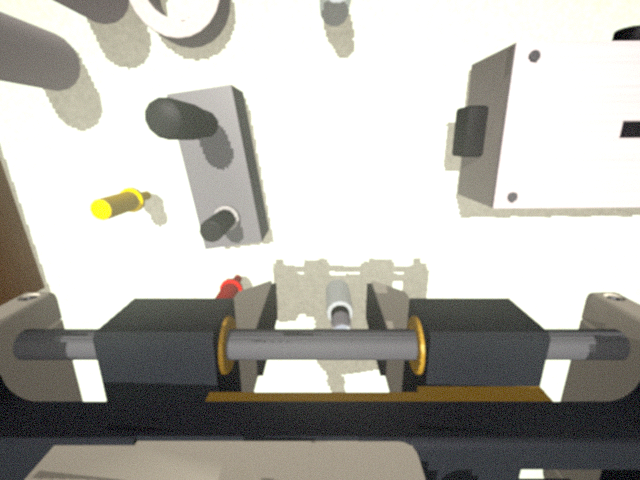

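In the wrist image, the slot has a darker patch at columns 292–308, about 65 mm from home, so it's likely the socket. This view shows the black pin in the rack at (218,225), the driver at (180,118), and the yellow and red pins loose. I'll take a second wrist view for triangulation.

```bash
python3 -m handwheel '-0.4 -0.9 0 0 0 0 0;-0.4 -0.9 0 0 0 0 0;-0.4 -0.9 0 0 0 0 0;-0.4 -0.9 0 0 0 0 0;-0.4 -0.9 0 0 0 0 0'
python3 - <<'E'
from h import *
np.set_printoptions(precision=1,suppress=True)
W2=np.load("W2.npy",allow_pickle=True).item()
W=viewer.capture("wrist");np.save("W3.npy",W,allow_pickle=True)
r=viewer.cut_out("pin_grip",W);print([(x["centre"],x["score"],x["pixels"].sum()) for x in r], proj((485,260,80),W))
k=min(r,key=lambda x:np.hypot(*(np.array(x["centre"])-proj((485,260,80),W))))
print(tri([([218.4,225.2],W2),(k["centre"],W)]))
A=W["frame"].copy();cs,_=cv2.findContours(k["pixels"].astype(np.uint8),0,2);cv2.drawContours(A,cs,-1,(255,0,0),1)
u,v=map(int,k["centre"]);save("w3.png",cv2.convertScaleAbs(np.hstack([A[max(v-70,0):v+70,u-70:u+70],W2["frame"][155:295,148:288]]),alpha=2.2),2.8)
print(u-70,max(v-70,0))
E
```

```text
time: 4.57
tool_pos: [446.2, 259.1, 226.8]
tcp_rot: [3.141, -0.0, -0.0]
contact_force: [0.2, 0.7, 1.1]
grip_width: 45.9
finger_force: 0.0
[([310.0, 261.6], 0.7, np.int64(743)), ([207.1, 161.5], 0.67, np.int64(878)), ([317.5, 181.6], 0.61, np.int64(657))] [np.float64(320.1310043813416), np.float64(187.4131183003763)]
[491.  262.4  84.7]
247 111
```

View pics/w3.png

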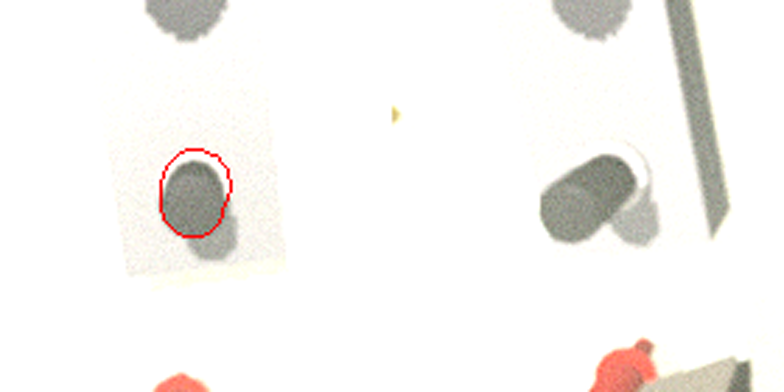

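Left view: the handle top sits at crop (195,207). Right view: its top is at (568,213) with the steel collar behind it. I'll triangulate the top centre.

Run:
```python
from h import *
np.set_printoptions(precision=1,suppress=True)
W2=np.load("W2.npy",allow_pickle=True).item();W=np.load("W3.npy",allow_pickle=True).item()
a,b=(316.6,185),(210.9,231)
print(tri([(a,W),(b,W2)]),atz(a,W,105),atz(b,W2,105),"collar",atz((247+196/2.8,111+187/2.8),W,55))
```

```text
[490.7 263.  104.7] [490.4 262.9 105. ] [491.2 263.1 105. ] collar [490.9 263.   55. ]
```

```bash
python3 -m handwheel '0.445 -0.04 0 0 0 0 0;0.445 -0.04 0 0 0 0 0;0.445 -0.04 0.3 0 0 0 0;0.445 -0.04 0.6 0 0 0 0;0.445 -0.04 0.9 0 0 0 0;0.445 -0.04 0.9 0 0 0 0'
python3 -m handwheel '0 0 0.3 0 0 0 0;0 0 0.55 0 0 0 0;0 0 0.74 0 0 0 0;0 0 0.74 0 0 0 0'
python3 -m handwheel '0 0 0 0 0 0 -0.5;0 0 0 0 0 0 -0.8;0 0 0 0 0 0 -0.8;0 0 0 0 0 0 -0.8;0 0 0 0 0 0 -0.8;0 0 0 0 0 0 -0.8'
```

```text
time: 5.17
tool_pos: [488.1, 261.3, 131.2]
tcp_rot: [3.138, 0.01, -0.003]
contact_force: [-1.0, -0.6, 0.1]
grip_width: 46.3
finger_force: 0.0
time: 5.5
tool_pos: [489.5, 262.5, 60.6]
tcp_rot: [3.139, 0.005, -0.002]
contact_force: [-1.7, -0.9, -0.7]
grip_width: 45.8
finger_force: 0.0
time: 6.0
tool_pos: [491.1, 264.4, 64.0]
tcp_rot: [-3.141, -0.002, 0.0]
contact_force: [-0.3, -0.2, 6.2]
grip_width: 19.7
finger_force: 30.0
```

```bash
python3 -m handwheel '0 0 -0.2 0 0 0 -0.8;0 0 -0.5 0 0 0 -0.8;0 0 -0.8 0 0 0 -0.8;0 0 -1 0 0 0 -0.8;0 0 -1 0 0 0 -0.8;0 0 -1 0 0 0 -0.8'
python3 -m handwheel '0.2 1 -0.1 0 0 0 -0.8;0.2 1 -0.1 0 0 0 -0.8;0.2 1 -0.1 0 0 0 -0.8;0.2 1 -0.1 0 0 0 -0.8' >/dev/null
python3 -m handwheel '0.3 1 0 0 0 0 -0.8;0.3 1 0 0 0 0 -0.8;0.3 1 0 0 0 0 -0.8;0.3 1 0 0 0 0 -0.8' >/dev/null
python3 -m handwheel '0.34 1 0 0 0 0 -0.8;0.34 1 0 0 0 0 -0.8;0.34 1 0 0 0 0 -0.8;0.34 1 0 0 0 0 -0.8;0.34 1 0 0 0 0 -0.8;0.34 1 0 0 0 0 -0.8'
python3 - <<'E'
from h import *
W=viewer.capture("wrist");T=viewer.capture("top");np.save("W4.npy",W,allow_pickle=True)
r=viewer.cut_out("pin_grip",W);print([(x["centre"],x["score"]) for x in r])
save("w4.png",cv2.convertScaleAbs(W["frame"][150:400,180:460],alpha=2.5),2.3)
E
```

```text
time: 6.5
tool_pos: [490.6, 264.4, 163.5]
tcp_rot: [-3.141, -0.002, 0.0]
contact_force: [-0.3, -0.9, -2.1]
grip_width: 19.7
finger_force: 30.0
time: 7.67
tool_pos: [573.4, -34.3, 171.5]
tcp_rot: [-3.14, 0.003, 0.0]
contact_force: [0.0, 0.6, -0.8]
grip_width: 19.4
finger_force: 30.0
[]
```

View pics/w4.png

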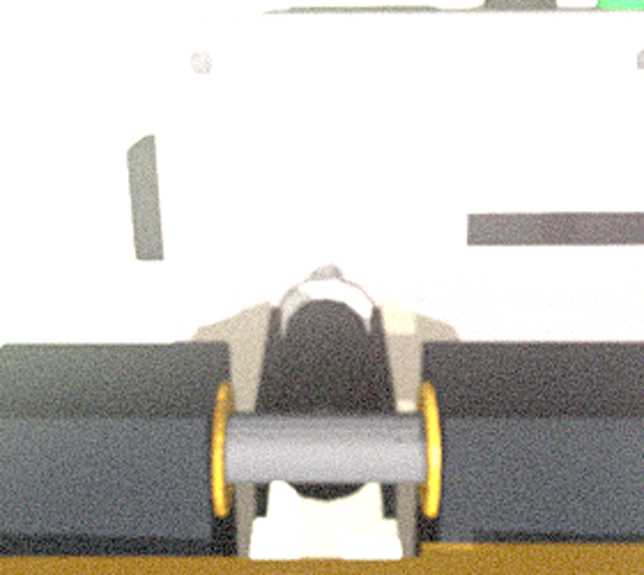

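The pin is held: collar ring at crop (327,295), its tip just showing beyond at (327,268), slot at rows 213–244 on the right. I'll compare these with the expected projections.

Run:
```python
from h import *
np.set_printoptions(precision=1,suppress=True)
W=np.load("W4.npy",allow_pickle=True).item();P=bot.get_obs();x,y,z=P["tool_pos"];print(x,y,z,P["tcp_rot"],P["contact_force"])
c=lambda p:(180+p[0]/2.3,150+p[1]/2.3)
print("collar exp",proj((x+13,y,z-14),W),"seen",c((327,278)))
print("tip exp",proj((x+5,y,z-44),W),"seen",c((327,264)))
print("collar x",atz(c((327,278)),W,z-14),"tip",atz(c((327,264)),W,z-45))
g=cv2.cvtColor(W["frame"],cv2.COLOR_RGB2GRAY)
m=(g[225:270,375:600]<55).astype(np.uint8);n,l,s,ce=cv2.connectedComponentsWithStats(m);i=max(range(1,n),key=lambda k:s[k][4])
Q=np.argwhere(l==i)[:,::-1]+[375,225];print("slot",s[i],atz(Q.mean(0),W,90),atz((Q[:,0].min()-.5,Q[:,1].mean()),W,90),atz((Q[:,0].max()+.5,Q[:,1].mean()),W,90))
u0,u1=Q[:,0].min(),Q[:,0].max();vs=int(Q[:,1].mean())
pr=g[vs-4:vs+5,u0+2:u1-1].mean(0);pr=pr[:len(pr)//5*5].reshape(-1,5).mean(1);print(pr);print([round(float(atz((u0+4+5*k,vs),W,84)[1])) for k in range(len(pr))])
```

```text
573.8335695610141 -34.19809228368414 172.42309296293652 [-3.1  0.   0. ] [ 0.4  0.1 -1. ]
collar exp [np.float64(321.3674225979707), np.float64(267.8078076826564)] seen (322.17391304347825, 270.8695652173913)
tip exp [np.float64(321.33879137732566), np.float64(262.29424492637224)] seen (322.17391304347825, 264.7826086956522)
collar x [585.1 -34.6 158.4] tip [576.8 -34.7 127.4]
slot [ 37  17 109  14 871] [ 575.2 -146.6   90. ] [ 575.2 -101.5   90. ] [ 575.2 -182.7   90. ]
[54.8 53.5 52.4 54.4 55.9 55.5 55.  53.9 53.6 54.  52.7 52.9 52.4 52.2
 52.1 52.  51.7 52.  50.4 50.6 50.3]
[-107, -110, -114, -118, -122, -126, -129, -133, -137, -141, -145, -149, -152, -156, -160, -164, -168, -171, -175, -179, -183]
```

```bash
python3 -m handwheel '0.02 0.56 0 0 0 0 -0.8;0.02 0.56 0 0 0 0 -0.8;0.02 0.56 0.15 0 0 0 -0.8;0.02 0.56 0.3 0 0 0 -0.8;0.02 0.56 0.3 0 0 0 -0.8;0.02 0.56 0.3 0 0 0 -0.8;0.02 0.56 0.3 0 0 0 -0.8;0.02 0.56 0.3 0 0 0 -0.8'
python3 - <<'E'
from h import *
W=viewer.capture("wrist");P=bot.get_obs();print(P["tool_pos"],P["contact_force"])
np.save("W5.npy",W,allow_pickle=True)
save("w5.png",cv2.convertScaleAbs(W["frame"][200:330,240:420],alpha=2.2),4)
E
```

```text
time: 8.48
tool_pos: [576.9, -91.5, 143.8]
tcp_rot: [3.141, -0.002, 0.001]
contact_force: [-0.1, -0.5, 0.7]
grip_width: 19.5
finger_force: 30.0
[576.84101168 -91.57144989 143.76505867] [ 0.27583275 -0.03574425 -0.45216564]
```

View pics/w5.png

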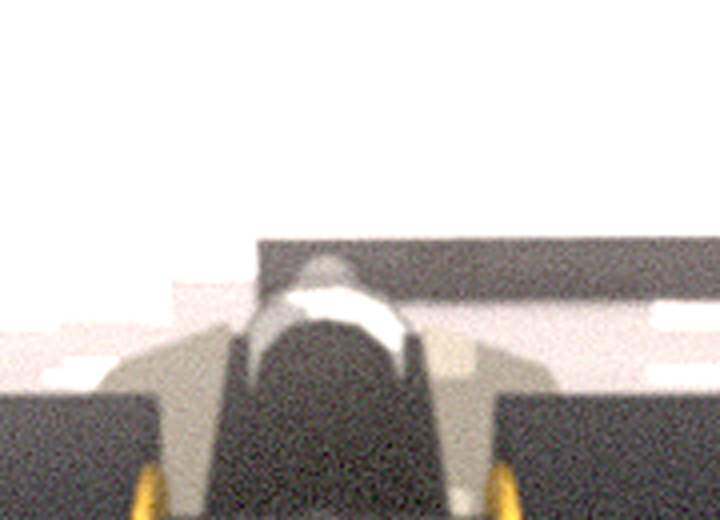

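The tip shows at crop (327,258), inside the slot band (rows 240–302) and near its left end, so it's aligned to within about a millimetre. I'll lower it gently.

```bash
python3 -m handwheel '-0.01 0 0.03 0 0 0 -0.8;-0.01 0 0.06 0 0 0 -0.8;-0.01 0 0.09 0 0 0 -0.8;-0.01 0 0.11 0 0 0 -0.8;-0.01 0 0.11 0 0 0 -0.8'
python3 -m handwheel '0 0 0.01 0 0 0 -0.8;0 0 0.015 0 0 0 -0.8;0 0 0.015 0 0 0 -0.8'
```

```text
time: 8.95
tool_pos: [574.9, -91.7, 131.0]
tcp_rot: [-3.141, 0.001, -0.0]
contact_force: [0.8, 0.7, -0.6]
grip_width: 19.6
finger_force: 30.0
time: 9.2
tool_pos: [575.3, -91.8, 130.2]
tcp_rot: [3.141, -0.0, -0.0]
contact_force: [0.3, -1.3, -1.1]
grip_width: 19.9
finger_force: 30.0
```

```bash
for i in 1; do python3 -m handwheel '0 0 0.01 0 0 0 -0.8;0 0 0.01 0 0 0 -0.8;0 0 0.01 0 0 0 -0.8'; done; python3 -c "
from h import *
F=[]
for i in range(3): viewer.capture('top');o=bot.get_obs();F.append(o['contact_force'])
print(np.mean(F,0).round(1),o['tool_pos'].round(1) if hasattr(o['tool_pos'],'round') else o['tool_pos'])"
```

```text
time: 9.45
tool_pos: [575.5, -91.9, 129.9]
tcp_rot: [3.141, -0.001, -0.0]
contact_force: [-1.7, -0.3, 4.8]
grip_width: 19.6
finger_force: 30.0
[-1.1  0.4  5.7] [575.5 -91.9 129.9]
```

```bash
python3 -m handwheel '0 0.02 -0.002 0 0 0 -0.8;0 0.04 -0.002 0 0 0 -0.8;0 0.06 -0.002 0 0 0 -0.8;0 0.08 -0.002 0 0 0 -0.8;0 0.1 -0.002 0 0 0 -0.8;0 0.12 -0.002 0 0 0 -0.8;0 0.12 -0.002 0 0 0 -0.8'
python3 -m handwheel '0 0.01 0 0 0 0 -0.8;0 0.02 0 0 0 0 -0.8;0 0.03 0 0 0 0 -0.8;0 0.04 0 0 0 0 -0.8;0 0.04 0 0 0 0 -0.8'
```

```text
time: 10.18
tool_pos: [575.7, -103.7, 129.9]
tcp_rot: [-3.141, -0.001, -0.0]
contact_force: [-0.2, 2.8, 4.6]
grip_width: 19.6
finger_force: 30.0
time: 10.6
tool_pos: [575.3, -108.3, 129.2]
tcp_rot: [3.141, 0.0, 0.0]
contact_force: [0.5, -0.4, -0.9]
grip_width: 19.4
finger_force: 30.0
```

```bash
python3 -m handwheel '0 0.01 0 0 0 0 -0.8;0 0.025 0 0 0 0 -0.8;0 0.025 0.01 0 0 0 -0.8;0 0.025 0.02 0 0 0 -0.8;0 0.025 0.02 0 0 0 -0.8'
python3 -m handwheel '0 0 0.01 0 0 0 -0.8;0 0 0.02 0 0 0 -0.8;0 0 0.02 0 0 0 -0.8'
```

```text
time: 11.02
tool_pos: [575.0, -110.4, 126.8]
tcp_rot: [-3.142, 0.001, -0.0]
contact_force: [-1.2, 0.2, -1.2]
grip_width: 19.8
finger_force: 30.0
time: 11.27
tool_pos: [575.1, -110.3, 125.2]
tcp_rot: [3.141, 0.0, -0.0]
contact_force: [-0.2, 0.2, -1.6]
grip_width: 19.5
finger_force: 30.0
```

It's dropped into the socket. Next, seating it.

```bash
python3 -m handwheel '0 0 0.02 0 0 0 -0.8;0 0 0.05 0 0 0 -0.8;0 0 0.08 0 0 0 -0.8;0 0 0.11 0 0 0 -0.8;0 0 0.14 0 0 0 -0.8;0 0 0.17 0 0 0 -0.8;0 0 0.18 0 0 0 -0.8;0 0 0.18 0 0 0 -0.8'
python3 -m handwheel '0 0 0.01 0 0 0 -0.8;0 0 0.02 0 0 0 -0.8;0 0 0.02 0 0 0 -0.8'
```

```text
time: 11.93
tool_pos: [575.1, -110.3, 106.9]
tcp_rot: [-3.142, 0.001, -0.0]
contact_force: [-0.5, -1.4, -1.9]
grip_width: 19.4
finger_force: 30.0
time: 12.18
tool_pos: [575.3, -110.4, 105.4]
tcp_rot: [3.141, -0.0, -0.0]
contact_force: [-0.7, -1.2, -2.1]
grip_width: 19.5
finger_force: 30.0
```

```bash
python3 -m handwheel '0 0 0.01 0 0 0 -0.8;0 0 0.01 0 0 0 -0.8;0 0 0.01 0 0 0 -0.8'
python3 -m handwheel '0 0 0.006 0 0 0 -0.8;0 0 0.006 0 0 0 -0.8;0 0 0.006 0 0 0 -0.8'
```

```text
time: 12.43
tool_pos: [575.3, -110.4, 104.4]
tcp_rot: [3.141, -0.0, -0.0]
contact_force: [0.3, -2.1, -1.2]
grip_width: 19.4
finger_force: 30.0
time: 12.68
tool_pos: [575.3, -110.4, 104.1]
tcp_rot: [3.141, -0.0, -0.0]
contact_force: [-1.3, -1.4, 2.7]
grip_width: 19.6
finger_force: 30.0
```

```bash
python3 -m handwheel '0 0.02 -0.002 0 0 0 -0.8;0 0.04 -0.002 0 0 0 -0.8;0 0.06 -0.002 0 0 0 -0.8;0 0.08 -0.002 0 0 0 -0.8;0 0.1 -0.002 0 0 0 -0.8'
python3 -m handwheel '0 0.03 0 0 0 0 -0.8;0 0.06 0 0 0 0 -0.8;0 0.09 0 0 0 0 -0.8;0 0.12 0 0 0 0 -0.8;0 0.15 0 0 0 0 -0.8;0 0.18 0 0 0 0 -0.8;0 0.2 0 0 0 0 -0.8'
python3 -m handwheel '0 0.03 0 0 0 0 -0.8;0 0.06 0 0 0 0 -0.8;0 0.09 0 0 0 0 -0.8;0 0.12 0 0 0 0 -0.8;0 0.15 0 0 0 0 -0.8;0 0.18 0 0 0 0 -0.8;0 0.2 0 0 0 0 -0.8'
```

```text
time: 13.1
tool_pos: [575.4, -117.5, 104.1]
tcp_rot: [-3.137, 0.0, -0.0]
contact_force: [0.8, 10.6, 3.7]
grip_width: 19.8
finger_force: 30.0
time: 13.68
tool_pos: [575.5, -137.5, 104.1]
tcp_rot: [-3.137, -0.0, -0.0]
contact_force: [0.5, 11.3, 3.6]
grip_width: 19.4
finger_force: 30.0
time: 14.27
tool_pos: [575.6, -157.4, 104.1]
tcp_rot: [-3.137, -0.0, -0.0]
contact_force: [2.2, 11.5, 4.7]
grip_width: 19.7
finger_force: 30.0
```

```bash
python3 -m handwheel '0 0.03 0 0 0 0 -0.8;0 0.06 0 0 0 0 -0.8;0 0.09 0 0 0 0 -0.8;0 0.12 0 0 0 0 -0.8;0 0.14 0 0 0 0 -0.8;0 0.14 0 0 0 0 -0.8'
python3 -m handwheel '0 0.01 0 0 0 0 -0.8;0 0.02 0 0 0 0 -0.8;0 0.02 0 0 0 0 -0.8'
python3 -m handwheel '0 0.01 0 0 0 0 -0.8;0 0.02 0 0 0 0 -0.8;0 0.02 0 0 0 0 -0.8'
```

```text
time: 14.77
tool_pos: [575.7, -171.7, 104.1]
tcp_rot: [-3.137, -0.001, -0.0]
contact_force: [1.3, 9.3, 3.9]
grip_width: 19.5
finger_force: 30.0
time: 15.02
tool_pos: [575.7, -173.3, 104.1]
tcp_rot: [-3.137, -0.0, -0.0]
contact_force: [0.9, 10.0, 3.0]
grip_width: 19.6
finger_force: 30.0
time: 15.27
tool_pos: [575.7, -175.1, 104.1]
tcp_rot: [-3.136, -0.0, -0.0]
contact_force: [0.7, 11.5, 4.9]
grip_width: 19.4
finger_force: 30.0
```

```bash
python3 -m handwheel '0 0.01 0 0 0 0 -0.8;0 0.02 0 0 0 0 -0.8;0 0.02 0 0 0 0 -0.8'
python3 -m handwheel '0 0.01 0 0 0 0 -0.8;0 0.01 0 0 0 0 -0.8;0 0.01 0 0 0 0 -0.8'
```

```text
time: 15.52
tool_pos: [575.7, -177.0, 104.1]
tcp_rot: [-3.136, -0.0, 0.0]
contact_force: [0.7, 11.8, 4.6]
grip_width: 19.8
finger_force: 30.0
time: 15.77
tool_pos: [575.7, -177.9, 104.1]
tcp_rot: [-3.136, -0.0, 0.0]
contact_force: [1.1, 11.3, 4.6]
grip_width: 19.5
finger_force: 30.0
```

```bash
python3 -m handwheel '0 0.01 0 0 0 0 -0.8;0 0.01 0 0 0 0 -0.8;0 0.01 0 0 0 0 -0.8'
python3 -m handwheel '0 0.01 0 0 0 0 -0.8;0 0.01 0 0 0 0 -0.8;0 0.01 0 0 0 0 -0.8'
```

```text
time: 16.02
tool_pos: [575.7, -178.9, 104.1]
tcp_rot: [-3.136, -0.0, 0.0]
contact_force: [1.1, 12.3, 3.7]
grip_width: 19.5
finger_force: 30.0
time: 16.27
tool_pos: [575.7, -179.3, 104.2]
tcp_rot: [-3.135, -0.0, 0.0]
contact_force: [0.5, 14.2, 4.8]
grip_width: 19.2
finger_force: 30.0
```

```bash
python3 -m handwheel '0 0.01 0 0 0 0 -0.8;0 0.01 0 0 0 0 -0.8;0 0.01 0 0 0 0 -0.8'
```

```text
time: 16.52
tool_pos: [575.7, -179.4, 104.2]
tcp_rot: [-3.134, -0.0, 0.0]
contact_force: [1.6, 15.7, 6.0]
grip_width: 19.1
finger_force: 30.1
```

At the stop: the force is rising with no further motion. I'll ease off the load, then release.

```bash
python3 -m handwheel '0 -0.02 0 0 0 0 -0.8;0 -0.035 0 0 0 0 -0.8;0 -0.035 0 0 0 0 -0.8;0 -0.035 0 0 0 0 -0.8'
python3 -m handwheel '0 -0.007 -0.004 0 0 0 -0.8;0 -0.007 -0.004 0 0 0 -0.8;0 -0.007 -0.004 0 0 0 -0.8'
```

```text
time: 16.85
tool_pos: [575.7, -178.9, 104.1]
tcp_rot: [-3.139, -0.001, 0.0]
contact_force: [1.0, 7.8, 2.7]
grip_width: 19.6
finger_force: 30.0
time: 17.1
tool_pos: [575.5, -179.0, 104.1]
tcp_rot: [-3.14, -0.0, -0.0]
contact_force: [1.9, 5.7, 0.1]
grip_width: 19.6
finger_force: 30.0
```

```bash
python3 -m handwheel '0 -0.01 0 0 0 0 -0.8;0 -0.014 0 0 0 0 -0.8;0 -0.014 0 0 0 0 -0.8;0 -0.014 0 0 0 0 -0.8'
python3 -m handwheel '0 0 0 0 0 0 -0.4;0 0 0 0 0 0 -0.2;0 0 0 0 0 0 0;0 0 0 0 0 0 0;0 0 0 0 0 0 0'
python3 -m handwheel '0 0 -0.2 0 0 0 0;0 0 -0.4 0 0 0 0;0 0 -0.7 0 0 0 0;0 0 -1 0 0 0 0;0 0 -1 0 0 0 0'
python3 -m handwheel '-0.6 0 -0.2 0 0 0 0;-0.6 0 -0.2 0 0 0 0;-0.6 0 -0.2 0 0 0 0;-0.6 0 -0.2 0 0 0 0'
python3 - <<'E'
from h import *
np.set_printoptions(precision=1,suppress=True)
W=viewer.capture("wrist");np.save("W6.npy",W,allow_pickle=True)
u,v=map(int,proj((575,-178,110),W));print(u,v,[(r["centre"],r["score"]) for r in viewer.recognise("pin_grip",W)],proj((575,-178.5,120),W),proj((575,-178.5,145),W))
save("w6.png",cv2.convertScaleAbs(W["frame"][max(v-90,0):v+90,u-120:u+120],alpha=1.8),3)
E
```

```text
time: 17.43
tool_pos: [575.3, -178.7, 104.2]
tcp_rot: [-3.141, 0.0, -0.0]
contact_force: [2.0, 2.8, -1.2]
grip_width: 19.5
finger_force: 30.0
time: 17.85
tool_pos: [575.3, -179.0, 104.6]
tcp_rot: [3.141, -0.0, -0.0]
contact_force: [0.4, -0.1, 0.4]
grip_width: 44.7
finger_force: 0.0
time: 18.27
tool_pos: [577.9, -180.0, 211.1]
tcp_rot: [3.137, -0.01, -0.0]
contact_force: [1.1, -0.3, 1.2]
grip_width: 45.3
finger_force: 0.0
time: 18.6
tool_pos: [514.9, -178.9, 225.1]
tcp_rot: [3.141, -0.001, -0.001]
contact_force: [0.6, 0.2, 0.2]
grip_width: 46.0
finger_force: 0.0
319 166 [([321.9, 165.8], 0.9), ([64.6, 309.4], 0.35)] [np.float64(320.53992893624735), np.float64(166.97676475589253)] [np.float64(320.54072572852965), np.float64(169.74888882290426)]
```

View pics/w6.png

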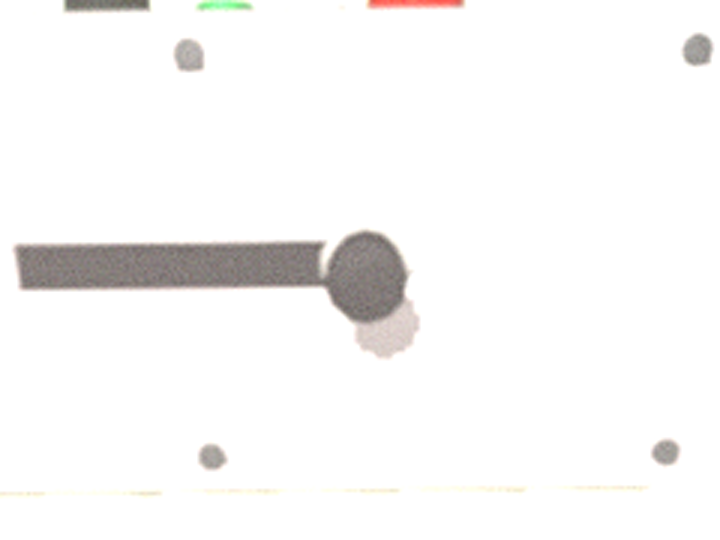

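The pin stands upright and clear of the gripper at crop (366,275), at the cylinder end of the slot. I'm handing it in.

```bash
python3 -m handwheel '0 0 0 0 0 0 0;0 0 0 0 0 0 0;0 0 0 0 0 0 0' >/dev/null; python3 -c "
from plant import bot
print(bot.close_job())"
```

```text
the job is handed in; nothing more can be done
None
```

The crosshead is on its home stop with the return pin standing released and fully seated in it. The job was handed in at about 19 s; no verdict came back from the hand-in, and the wrist-force readings I took stayed under 17 N.

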